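Hold the weighted swing arm level over its stand

TASK

Pick up the weighted swing arm of the screen-gluing stand by its balance point (find it from where the clamped weight sits on the bar), keep it level all the way, and hold it level a few centimetres above its stand, with the hub's bore centred over the pivot post and the other end of the bar over the fork, ready to be lowered. Finish while still holding it there in the gripper: do not lower it onto the stand or let the arm touch the stand at any time, and do not disturb the jar, the tape roll or the phone.

Things in the scene. Friction and masses are not known exactly. Their poses are not given: they have to be found in the camera images.
- bar_mid (a point): On the centre line of the loose swing arm's bare aluminium bar (12 x 12 mm, 332 mm long). The arm lies on hub and weight, bar centre line 22 mm above the worktop. x runs along the bar away from the hub, z up. Hub axis at x = -170 mm, far bar end at +180 mm. The whole balances at about x = 34 mm + 0.69 x the value of joint weight. The bar is free to grip between hub and weight.
- swing_arm: The same loose arm as a whole, weight included; origin 22 mm below bar_mid (level with the undersides of hub and weight), same axes. Without the weight it has a mass of 250 g (within 5 %), its own centre of mass at x = -67 mm; the weight adds 550 g. Metal and fingers are slippery: gripped well off the balance point, it tips.
- hub_foot (a point): Centre of the underside of the hub's bore: the hub is an upright dark steel ring, 40 mm in diameter, 40 mm high, bore 16 mm right through. Same axes as bar_mid; it lies 170 mm back along the bar and 22 mm below the centre line.
- bar_tip (a point): Point on the bar's centre line 165 mm from bar_mid on the side away from the hub; this part of the bar belongs above the fork. Same axes.
- weight (a joint): Position in m of the weight along the bar, 0 to 0.06; the weight's centre lies at x = 80 mm + this value from bar_mid. The weight is clamped tight; it does not slip.
- weight_mid (a point): Centre of the weight, on the bar's centre line: a bare steel block, 32 mm along the bar, 50 mm wide, 44 mm high, with a black thumbscrew standing 13 mm above its top. Same axes as bar_mid.
- stand: The fixed stand: grey base plate 385 x 70 x 10 mm, origin at the centre of its underside, x along the plate from the post towards the fork, z up. The post is at x = -170 mm, the fork at x = +165 mm, both on the centre line. Highest point 85 mm above the worktop.
- post_tip (a point): Top of the stand's pivot post, 85 mm above the worktop: a steel pin of 13 mm diameter, 35 mm long, on a 28 mm collar. Axes as the stand.
- fork_top (a point): Middle of the open top of the fork at the stand's other end, 85 mm above the worktop: two 8 mm cheeks 16 mm apart (one either side of the bar), slot floor 66 mm above the worktop. Axes as the stand.
- jar_3: Bystander: small white jar with red lid, 54 mm diameter, 39 mm high, origin at the centre of its underside.
- tape_green: Bystander: green tape roll, 54 mm diameter, 19 mm high, lying flat, origin at the centre of its underside.
- phone_blue: Bystander: blue phone lying flat, 140 x 69 x 10 mm, origin at the centre of its underside.

How it is judged:
By the outcome, as a careful person would: the job done as asked, in the order asked, and still so for the second after the job is handed in, while the arm keeps its last pose, push and grip.
It also fails if it takes over 32 s, if anything falls off the work surface, if the arm or the gripper's body presses on something with over 40 N, if the wrist force passes 120 N, or if a joint passes its speed limit or range.

ROBOT

A 6-joint arm with a two-finger parallel gripper is mounted at the origin on a cart in front of the work surface, level with it; the furniture and walls round the work are solid. World frame = base frame: x ahead of the robot, y to its left, z up, the work surface at z = 0. Lengths are in mm, angles in degrees, forces in N, time in s.
With the tool pointing down it reaches from about 350 to 850 mm from the base axis. Payload 8.1 kg.
Tool frame: the origin (TCP) lies midway between the tips of the shut fingers; the grasp point (between the pads) lies 19 mm behind it; z points along the fingers, y is the line along which they close (so a half turn about z gives the same grasp; the last joint's range is limited). The gripper opens to 85 mm and grips with 20 to 120 N. Pads are 22 mm wide; open, the fingers measure 114 mm over their backs; the gripper's body (76 mm by 85 mm) begins 54 mm behind the grasp point. The pads swing forward as they close: fully open they stand 13 mm farther back than shut.
Start: joints at [68.446, 7.471, 85.268, -0, 87.261, -4.893], TCP at [172.009, 574.82, 231.292] pointing down, gripper open.
Joint ranges: [-169.43, 169.43], [-51.17, 129.36], [1.28, 143.12], [-76.62, 256.62], [0, 156.53], [-152.29, 152.29]. Speed limits (degrees/s): [136.94, 136.94, 159.86, 180, 180, 180].

INTERFACE

Orientations are given as [roll, pitch, yaw] about the fixed x, y, z axes, in that order (R = Rz(yaw) Ry(pitch) Rx(roll)).
In Python, from bench import sense, snapshot, order, finder gives the robot as it stands.
- The arm moves only by the tool send_rows, never from a script. Its argument "steps" is a list of rows, each a list of 2 entries, a list of its own where there are three numbers: the shift along the world's x, y, z in units of 30 mm (1.0 is 30 mm), then the turn, a rotation vector about the world's x, y, z in rad. In form: [[[dx, dy, dz], [wx, wy, wz]], ...]. A call has 1 to 10 rows; each row is the pose to reach, as a shift and turn from the pose commanded when the call began; what a row does not reach only later rows make up. A row lasts 1/8 s, in which the tool goes at most 62.5 mm and 10.7 degrees, less where a joint would pass 70% of its speed; a pose out of reach is approached as far as the arm can. A call with a gripper value outside its range is refused whole. "fingers" is the closure, from 0 (fully open) to 1 (shut), set as the call begins (left out, the last holds). The fingers move at their own pace and stop on an object; "squeeze" is the grip in N (left out, the last holds). Time passes only in rows, so rows that repeat a pose let the fingers close. It gives the time, the measured TCP pose, the force, the opening and the grip force at its end, in the units of the state.
- sense(): the state, without advancing time (a new reading comes with each control period).
- snapshot(name): name is "scene" or "top" or "wrist"; returns a dict with "img" (420x560x3 uint8, red, green, blue), "K" (3x3 intrinsics, pixels), "pose" (4x4, takes a point from camera to world coordinates). Camera axes: x right, y up, looking along -z (the intrinsics and any distortion apply to the point x, -y, -z); pixel columns grow to the right and rows downward; lengths in mm; the calibration is good to about 2 mm. A picture is of the moment at which its call begins. There is no depth.
- order.hand_in(): hands the job in; it is judged then, once.
Trained networks look in the newest picture that a camera, given by its name, has taken for a name from the list of things; names that differ only in an ending like _2 or _b are one class to them, and where a whole thing is asked for, a point or a joint stands for the part that bears it (a point fixed in the world has none). Each returns a list of dicts, best first, with "confidence" (0 to 1); they miss things now and then, are a little off and sometimes report something else, mostly with a low value. They report only what shows in the picture. A call takes as long as a camera call.
- finder.find_in(label, camera): "box" ([left, top, width, height] as shares, 0 to 1, of the picture: columns of its width, rows of its height, round what is visible of it).
- finder.trace(label, camera): "mask" (420x560 bool, what is visible of it) and "box" ([left, top, width, height] as shares, 0 to 1, of the picture: columns of its width, rows of its height, round what is visible of it).
- finder.pinpoint(label, camera): "at" ([column, row] as shares, 0 to 1, of the picture: columns of its width, rows of its height: a listed point, or the origin of a listed thing).
The state is a dict: "time": time; "joint_pos": joint angles; "qd": joint speeds; "joint_efforts": joint torques, N m; "tool_pos": TCP position; "tcp_rot": TCP orientation; "ft_force": force on the tool from outside, world axes, zero at the start; "wrist_torque": the same for the moment, N m; "finger_gap": finger opening in mm; "grip_force": force on a finger pad.
Only numpy, scipy, OpenCV 4.12 (cv2) and the standard library are available. Lean on these libraries where they do the work, as an engineer would, in place of code of your own. Each camera call takes 0.05 s, during which the arm holds its last target. There are 200 camera calls.

## Working session

There is one attempt and no reset: what is moved stays moved. The work goes in short steps, Python scripts to look and compute and a tool call to move; the robot and the scene stay as the last step left them, time stands still between calls to the robot, and variables do not carry over. Pictures are saved under pics/ and viewed, at most 10 in all, crops included, and the job is handed in when it is done.

Besides the shell and the picture viewer there is one more tool, called after "Call:" by a JSON object that holds its "fn" and its "kwargs", one argument or row to a line. send_rows: Moves the arm, as the interface text tells. Its arguments: {"type":"object","properties":{"steps":{"type":"array"},"fingers":{"type":"number"},"squeeze":{"type":"number"}},"required":["steps"]}

```bash
mkdir -p pics; cat > h.py <<'E'
import numpy as np, cv2
from bench import sense, snapshot, order, finder
def ray(s,at):
    u,v=at[0]*560,at[1]*420
    K=s["K"];P=np.array(s["pose"])
    d=np.array([(u-K[0][2])/K[0][0],-(v-K[1][2])/K[1][1],-1.])
    return P[:3,3],P[:3,:3]@d
def atz(s,at,z):
    o,d=ray(s,at);return o+d*(z-o[2])/d[2]
def proj(s,p):
    P=np.array(s["pose"]);c=P[:3,:3].T@(np.array(p)-P[:3,3]);K=s["K"]
    return K[0][0]*c[0]/-c[2]+K[0][2],K[1][1]*-c[1]/-c[2]+K[1][2]
def tri(a,b):
    A=np.zeros((3,3));B=np.zeros(3)
    for o,d in(a,b):
        d=d/np.linalg.norm(d);M=np.eye(3)-np.outer(d,d);A+=M;B+=M@o
    return np.linalg.solve(A,B)
E
python3 - <<'E'
from h import *
Z=dict(bar_mid=22,hub_foot=0,bar_tip=22,weight_mid=22,swing_arm=0,stand=0,post_tip=85,fork_top=85,jar_3=0,tape_green=0,phone_blue=0)
S={}
for c in("top","scene"):
    s=S[c]=snapshot(c);cv2.imwrite(f"pics/{c}0.png",s["img"][...,::-1])
    print(c,np.round(s["K"],1).tolist(),[k for k in s],np.round(np.array(s["pose"])[:3,3]))
for n,z in Z.items():
    r={}
    for c in S:
        f=finder.pinpoint(n,c)
        for q in f[:2]: print(n,c,round(q["confidence"],2),np.round(np.array(q["at"])*[560,420],1),np.round(atz(S[c],q["at"],z),1)[:2])
        if f:r[c]=ray(S[c],f[0]["at"])
    if len(r)==2: print("   tri",np.round(tri(*r.values()),1))
print(sense())
E
```

```text
top [[459.1, 0.0, 277.9], [0.0, 459.1, 208.9], [0.0, 0.0, 1.0]] ['img', 'K', 'pose'] [ 354.   25. 1263.]
scene [[468.5, 0.0, 284.1], [0.0, 468.5, 214.2], [0.0, 0.0, 1.0]] ['img', 'K', 'pose'] [-218. -832.  632.]
bar_mid top 0.85 [313.4 251.9] [480.6 -43. ]
bar_mid scene 0.79 [280.6 258. ] [479.2 -34.7]
   tri [477.8 -41.   25.7]
hub_foot top 0.58 [373.  235.9] [ 523.6 -210. ]
hub_foot scene 0.96 [341.7 285.3] [ 530.8 -202.8]
   tri [ 523.  -209.     6.3]
bar_tip top 0.82 [249.7 260.5] [461.1 129.4]
bar_tip top 0.59 [386.8 184.7] [ 662.6 -252.2]
bar_tip scene 0.88 [239.6 236.2] [471.6 133.4]
   tri [463.3 127.2  27. ]
weight_mid top 0.56 [277.5 255.4] [473.3  54.1]
weight_mid scene 0.77 [255.3 248.6] [460.5  47.6]
   tri [471.3  56.2  14.9]
swing_arm top 0.55 [313.  250.6] [486.5 -43.3]
swing_arm scene 0.72 [282.6 263.8] [488.4 -32.3]
   tri [483.8 -41.4   6.2]
stand top 0.6 [322.1 212.4] [592.9 -72.3]
stand scene 0.87 [326.1 258.7] [595. -88.]
   tri [598.8 -76.8  -7.5]
post_tip top 0.75 [389.4 185.4] [ 644.9 -244.9]
post_tip top 0.67 [374.4 236.2] [ 511.4 -197.7]
post_tip scene 0.96
[... 642 characters left out ...]
95.  -13.8]
{'time': 1.2, 'joint_pos': array([ 6.84423828e+01,  7.47066905e+00,  8.52690044e+01, -3.16441818e-04,
        8.72618547e+01, -4.89295303e+00]), 'qd': array([-0.05860389, -0.08089559,  0.07824501, -0.04742474, -0.02279179,
       -0.0776093 ]), 'joint_efforts': array([ 2.93760904e-04, -5.69336450e+01, -5.00857866e+01, -6.19214188e-05,
        1.22374007e-03,  2.58354639e-06]), 'tool_pos': array([172.03822931, 574.79806589, 231.28585061]), 'tcp_rot': array([-1.79998450e+02,  1.84581861e-04,  1.63335351e+02]), 'ft_force': array([ 0.46062677,  0.93116643, -0.35353899]), 'wrist_torque': array([ 0.0044799 , -0.03036071, -0.02324436]), 'grip_force': 0.0, 'finger_gap': 85.5924973005964}
```

View images.

View pics/top0.png

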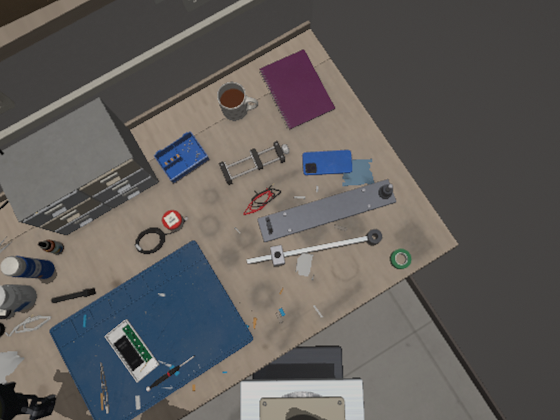

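View pics/scene0.png

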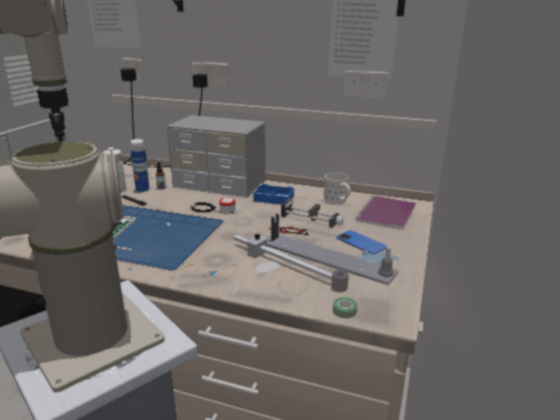

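The top view shows the bar running from the hub (374,237) through the weight (277,256) to its tip (248,261). The stand runs from the post (387,190) to the fork (268,225). The tape is at (400,258), the phone at (327,162) and the jar at (172,219). The networks' best points agree, except for the jar and for the fork in the scene view, where the real position is about (275,218). I'll move to a hover above the balance point, near (470,4), with the tool turned about -63°.

Call:
{"fn": "send_rows", "kwargs": {
  "steps": [
    [[1,-1.9,0],[0,0,-0.11]],
    [[2.5,-4.75,0],[0,0,-0.28]],
    [[4,-7.6,0],[0,0,-0.44]],
    [[5.5,-10.5,0],[0,0,-0.6]],
    [[7,-13.4,0],[0,0,-0.77]],
    [[8.5,-16.2,0],[0,0,-0.94]],
    [[9.5,-18.1,0],[0,0,-1.05]],
    [[9.95,-19,0],[0,0,-1.1]],
    [[9.95,-19,0],[0,0,-1.1]],
    [[9.95,-19,0],[0,0,-1.1]]
  ],
  "fingers": 0.5,
  "squeeze": 60
}}

```text
time: 2.45
tool_pos: [462.7, 19.1, 231.7]
tcp_rot: [179.9, 0.0, 100.3]
ft_force: [0.4, 0.4, -0.2]
finger_gap: 43.0
grip_force: 0.0
```

```bash
python3 - <<'E'
from h import *
S={"wrist":snapshot("wrist")};s=S["wrist"];cv2.imwrite("pics/w1.png",s["img"][...,::-1])
print(np.round(s["pose"],3),np.round(s["K"],1))
st=sense();print(st["time"],st["tool_pos"],st["tcp_rot"],st["finger_gap"])
for n,z in dict(bar_mid=22,hub_foot=0,bar_tip=22,weight_mid=22,post_tip=85,fork_top=85).items():
    for q in finder.pinpoint(n,"wrist")[:2]: print(n,round(q["confidence"],2),np.round(np.array(q["at"])*[560,420],1),np.round(atz(s,q["at"],z),1)[:2])
E
```

```text
[[ 9.84000e-01 -1.71000e-01 -5.00000e-02  4.49833e+02]
 [ 1.78000e-01  9.47000e-01  2.66000e-01  8.66010e+01]
 [ 2.00000e-03 -2.71000e-01  9.63000e-01  3.74836e+02]
 [ 0.00000e+00  0.00000e+00  0.00000e+00  1.00000e+00]] [[367.    0.  277.6]
 [  0.  367.  211.3]
 [  0.    0.    1. ]]
2.5 [465.03096023  12.56410477 231.53560531] [179.89890712   0.26830004 100.07180104] 42.665380590256525
bar_mid 0.86 [294.5 240.9] [490.9 -38.9]
hub_foot 0.77 [290.7 364.2] [ 519.  -202.1]
bar_tip 0.57 [295.1  65.3] [459.5 125.8]
weight_mid 0.86 [296.9 147.9] [475.2  54. ]
fork_top 0.78 [402.4 148.2] [552.1  74.3]
```

View pics/w1.png

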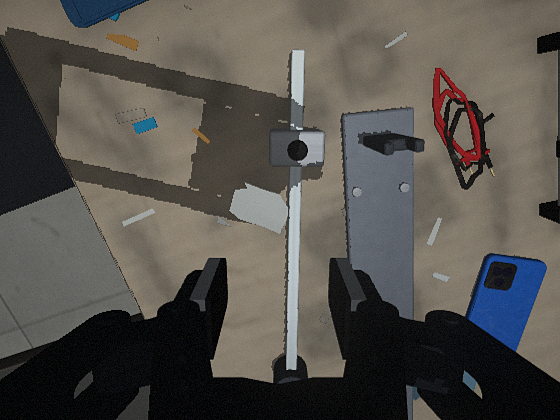

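The wrist view shows the bar running almost vertically at columns 290–300 with its tip at (297,50). The weight is at (297,148), the fork on the stand is at (392,143), and the hub is mostly hidden at (290,368). I'll fit the bar's line now that the arm has settled.

```bash
cat > fit.py <<'E'
from h import *
def barline(s,p0,p1,z,thr=170,w=9):
    """centre line of bright bar between world points p0,p1, from cross-sections in picture"""
    g=s["img"].min(axis=2).astype(float);p0,p1=np.array(p0,float),np.array(p1,float)
    d=(p1-p0)/np.linalg.norm(p1-p0);n=np.array([-d[1],d[0]]);out=[]
    o=np.arange(-18,18.1,.5)
    for t in np.linspace(0,1,40):
        c=p0+t*(p1-p0)
        px=np.array([proj(s,[*(c+n*k),z]) for k in o],np.float32)
        v=cv2.remap(g.astype(np.float32),px[:,0],px[:,1],cv2.INTER_LINEAR).ravel()
        b=v>thr
        if 6<b.sum()*.5<18: out.append([*(c+n*(o[b].min()+o[b].max())/2),b.sum()*.5])
    out=np.array(out)
    vx,vy,x,y=cv2.fitLine(out[:,:2].astype(np.float32),cv2.DIST_HUBER,0,.01,.01).ravel()
    dd=np.array([vx,vy])*np.sign(vy);res=(out[:,:2]-[x,y])@[-dd[1],dd[0]]
    return np.array([x,y]),dd,len(out),res.std(),out[:,2].mean()
E
python3 - <<'E'
from fit import *
w=snapshot("wrist");t=snapshot("top");st=sense();print(st["time"],st["tool_pos"],st["tcp_rot"])
cv2.imwrite("pics/w2.png",w["img"][...,::-1])
t["img"]=cv2.imread("pics/top0.png")[...,::-1]
for nm,s,a,b in(("w",w,(484,-60),(475,20)),("w",w,(475,-20),(462,125)),("t",t,(515,-165),(462,125))):
    for thr in(150,180):
        p,d,n,sd,wd=barline(s,a,b,28,thr)
        x0=p+d*((3-p[1])/d[1]);print(nm,thr,"x at y=3:",x0[0].round(1),"ang",np.degrees(np.arctan2(d[1],d[0])).round(2),n,sd.round(2),wd)
for n,z in dict(bar_mid=22,hub_foot=0,bar_tip=22,weight_mid=22,fork_top=85).items():
    for q in finder.pinpoint(n,"wrist")[:1]: print(n,round(q["confidence"],2),np.round(np.array(q["at"])*[560,420],1),np.round(atz(w,q["at"],z),1)[:2])
f=finder.trace("weight","wrist")+finder.trace("weight_mid","wrist")
for q in f[:2]: print(q["confidence"],np.array(q["box"])*[560,420,560,420])
c=cv2.resize(w["img"][20:220,230:450,::-1],None,fx=3,fy=3,interpolation=cv2.INTER_CUBIC)
cv2.imwrite("pics/w2c.png",c)
E
```

```text
2.9 [461.66843176  22.39955303 231.39448169] [ 1.79985969e+02 -5.95639687e-03  1.00438843e+02]
w 150 x at y=3: 482.4 ang 99.74 23 2.68 10.76086956521739
w 180 x at y=3: 482.4 ang 99.69 39 0.2 7.935897435897436
w 150 x at y=3: 482.7 ang 99.75 13 4.11 10.576923076923077
w 180 x at y=3: 482.3 ang 99.71 18 0.19 8.583333333333334
t 150 x at y=3: 482.7 ang 99.74 38 1.75 11.710526315789474
t 180 x at y=3: 482.7 ang 99.77 35 0.43 8.214285714285714
bar_mid 0.95 [291.6 245.1] [487.5 -40.5]
hub_foot 0.89 [291.4 369.7] [ 520.1 -206. ]
bar_tip 0.91 [297.6  70.6] [461.  124.9]
weight_mid 0.85 [294.6 153.2] [472.6  51.8]
fork_top 0.58 [405.2 152.6] [553.5  74.7]
0.77 [269.024 130.62   55.888  42.   ]
0.86 [266.224 134.694  57.792  34.902]
```

View pics/w2c.png

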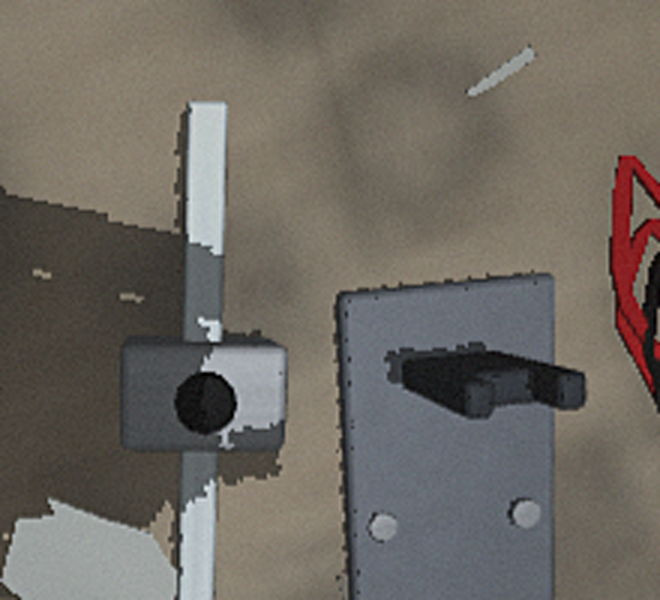

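```bash
python3 - <<'E'
from fit import *
t=cv2.imread("pics/top0.png");cv2.imwrite("pics/top0c.png",cv2.resize(t[165:275,235:415],None,fx=4.4,fy=4.4,interpolation=cv2.INTER_CUBIC))
w=snapshot("wrist");d=np.array([np.cos(np.radians(99.73)),np.sin(np.radians(99.73))]);p=np.array([482.4,3])
al=lambda c,r,z:round(float((atz(w,[(230+c/3)/560,(20+r/3)/420],z)[:2]-p)@d),1)
print("tip",al(207,102,28),"w far",al(205,346,44),al(250,346,44),"w near",al(150,450,44),al(200,450,44))
print("screw",al(206,403,57))
T=snapshot("top")
for c,r,z in((248,261,28),(374,237,40)):print(((atz(T,[c/560,r/420],z)[:2]-p)@d).round(1))
print(sense()["time"],sense()["tool_pos"])
E
```

```text
tip 136.0 w far 67.3 67.4 w near 36.3 36.4
screw 52.1
132.5
-210.6
3.35 [461.9489237   21.26420929 231.29705285]
```

View pics/top0c.png

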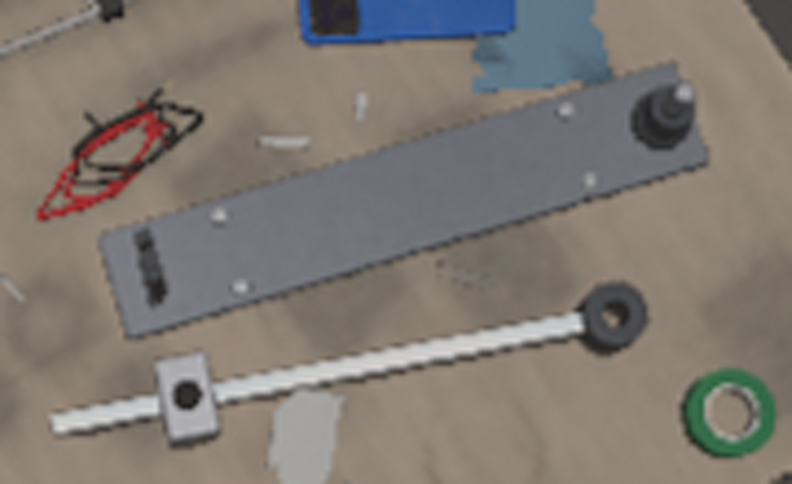

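The crop shows the plate corners at (103,236), (672,63), (708,160) and (132,338), and the pin tip at (684,93). The hub ring is centred at (613,317), the bar tip at (51,425) and the thumbscrew at (187,395).

```bash
python3 - <<'E'
from fit import *
T=snapshot("top");W=lambda c,r,z:atz(T,[(235+c/4.4)/560,(165+r/4.4)/420],z)[:2]
C=np.array([W(103,236,10),W(672,63,10),W(708,160,10),W(132,338,10)])
L=np.linalg.norm(np.roll(C,-1,0)-C,axis=1);print("sides",L.round(1),C.round(1).tolist())
u=(C[0]+C[3]-C[1]-C[2]);u/=np.linalg.norm(u);m=C.mean(0)
print("corners mid",m.round(1),"ang",np.degrees(np.arctan2(u[1],u[0])).round(2),"post",(m-170*u).round(1),"fork",(m+165*u).round(1))
print("pin tip",W(684,93,85).round(1),"collar",W(660,118,50).round(1),"fork top",W(150,265,85).round(1))
d=np.array([np.cos(np.radians(99.73)),np.sin(np.radians(99.73))]);p=np.array([482.4,3])
for a in((51,425,28),(187,395,57),(613,317,40),(187,398,44)):print(((W(*a)-p)@d).round(1),((W(*a)-p)@[d[1],-d[0]]).round(1))
# plate by colour: minAreaRect of the traced mask
snapshot("top")
# scene view of fork and post tops
S=snapshot("scene");s0=cv2.imread("pics/scene0.png");cv2.imwrite("pics/scene0c.png",cv2.resize(s0[195:305,225:415],None,fx=4.2,fy=4.2,interpolation=cv2.INTER_CUBIC))
for n,q in(("post",[*(m-170*u),85]),("fork",[*(m+165*u),85])):
    a=np.array(proj(S,q));print(n,"expected in scene crop",((a-[225,195])*4.2).round(0))
print(sense()["time"],sense()["tool_pos"])
E
```

```text
sides [378.5  66.3 379.8  67.4] [[577.5, 105.5], [681.1, -258.5], [617.4, -277.0], [512.4, 88.0]]
corners mid [597.1 -85.5] ang 105.97 post [ 643.8 -248.9] fork [551.7  73.1]
pin tip [ 642.8 -247.5] collar [ 636.  -239.9] fork top [546.1  73. ]
136.5 -1.6
51.3 -2.2
-211.4 -3.0
51.8 -2.7
post expected in scene crop [690. 219.]
fork expected in scene crop [210.  85.]
3.5 [461.96708729  21.14155319 231.27793646]
```

View pics/scene0c.png

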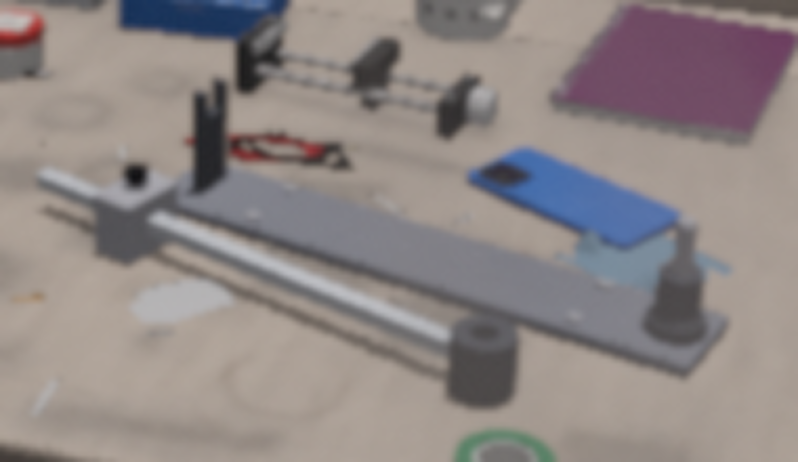

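Scene view: the pin tip is at (686,220) and the fork top at (209,86). My stand pose predicted (690,219) and (210,85), so it holds. Next I'll lower over the balance point at (482,4).

Call:
{"fn": "send_rows", "kwargs": {
  "steps": [
    [[0.2,-0.17,-0.6],[0,0,-0.005]],
    [[0.45,-0.4,-1.8],[0,0,-0.012]],
    [[0.67,-0.57,-3.2],[0,0,-0.012]],
    [[0.67,-0.57,-4.5],[0,0,-0.012]],
    [[0.67,-0.57,-5.4],[0,0,-0.012]],
    [[0.67,-0.57,-5.7],[0,0,-0.012]],
    [[0.67,-0.57,-5.7],[0,0,-0.012]],
    [[0.67,-0.57,-5.7],[0,0,-0.012]]
  ],
  "fingers": 0.5
}}

```text
time: 4.5
tool_pos: [483.2, 3.9, 61.6]
tcp_rot: [179.9, 0.0, 99.6]
ft_force: [-0.1, -0.5, 0.8]
finger_gap: 43.1
grip_force: 0.0
```

```bash
python3 - <<'E'
from fit import *
w=snapshot("wrist");cv2.imwrite("pics/w3.png",w["img"][...,::-1])
for thr in(150,180):
    try:
        p,d,n,sd,wd=barline(w,(489,-35),(479,25),28,thr)
        x0=p+d*((4.2-p[1])/d[1]);print(thr,"x at y=4.2:",x0[0].round(1),"ang",np.degrees(np.arctan2(d[1],d[0])).round(2),n,sd.round(2),wd)
    except Exception as e: print(e)
st=sense();print(st["time"],st["tool_pos"],st["tcp_rot"],st["finger_gap"])
print(proj(w,[482.2,4.2,28]),proj(w,st["tool_pos"]))
E
```

```text
150 x at y=4.2: 468.8 ang 101.63 23 2.6 10.021739130434783
180 x at y=4.2: 486.6 ang 91.71 1 0.0 7.0
4.55 [483.30066731   3.91962068  61.72383597] [1.79857642e+02 3.77450061e-02 9.96260793e+01] 42.84651364234231
(np.float64(276.3408004038371), np.float64(245.96702308456736)) (np.float64(278.75857754712723), np.float64(275.69293353388525))
```

View pics/w3.png

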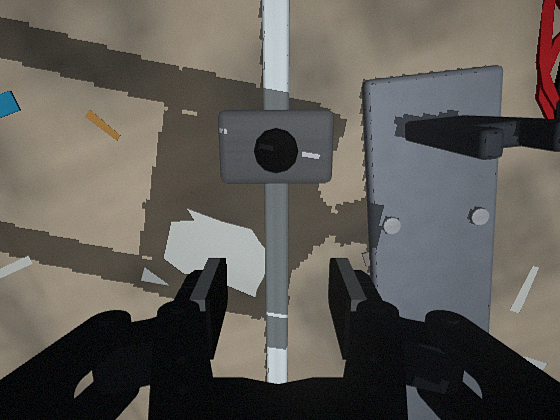

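The bar (centre column about 277) lies midway between the pads (215 and 340). The weight's top face spans rows 112–183. I'll check its position with this closer view.

```bash
python3 - <<'E'
from fit import *
w=snapshot("wrist");d=np.array([np.cos(np.radians(99.73)),np.sin(np.radians(99.73))]);st=sense();p=st["tool_pos"][:2]
print(st["tool_pos"])
g=w["img"].mean(axis=2);print(g[100:125,295:325].mean(1).round(0),g[175:192,235:255].mean(1).round(0))
for c,r,z in((276,112,44),(276,183,44),(276,150,57)):
    q=atz(w,[c/560,r/420],z)[:2]-p;print(r,(q@d).round(1),(q@[d[1],-d[0]]).round(1))
E
```

```text
[483.26841057   3.93742877  61.72446412]
[97. 88. 77. 72. 72. 72. 72. 68. 63. 60. 65. 75. 82. 84. 85. 88. 91. 92.
 93. 93. 93. 94. 94. 93. 93.] [83. 81. 82. 80. 76. 74. 72. 68. 62. 77. 76. 76. 76. 75. 75. 77. 75.]
112 67.0 -0.8
183 36.5 -0.9
150 52.5 -0.8
```

Call:
{"fn": "send_rows", "kwargs": {
  "steps": [
    [[-0.03,0.04,-0.4],[0,0,0]],
    [[-0.03,0.04,-0.9],[0,0,0]],
    [[-0.03,0.04,-1.4],[0,0,0]],
    [[-0.03,0.04,-1.75],[0,0,0]],
    [[-0.03,0.04,-1.88],[0,0,0]],
    [[-0.03,0.04,-1.88],[0,0,0]],
    [[-0.03,0.04,-1.88],[0,0,0]]
  ],
  "fingers": 0.5
}}

```text
time: 5.48
tool_pos: [481.7, 5.2, 4.4]
tcp_rot: [179.9, 0.0, 99.6]
ft_force: [-0.1, 1.1, 0.7]
finger_gap: 42.6
grip_force: 0.0
```

Call:
{"fn": "send_rows", "kwargs": {
  "steps": [
    [[0,0,0],[0,0,0]],
    [[0,0,0],[0,0,0]],
    [[0,0,0],[0,0,0]],
    [[0,0,0],[0,0,0]],
    [[0,0,0],[0,0,0]],
    [[0,0,0],[0,0,0]],
    [[0,0,0],[0,0,0]]
  ],
  "fingers": 1,
  "squeeze": 100
}}

```text
time: 6.35
tool_pos: [481.7, 5.2, 4.6]
tcp_rot: [179.9, 0.0, 99.6]
ft_force: [-2.0, -0.7, 5.8]
finger_gap: 10.1
grip_force: 98.2
```

Call:
{"fn": "send_rows", "kwargs": {
  "steps": [
    [[0,0,0.05],[0,0,0]],
    [[0,0,0.15],[0,0,0]],
    [[0,0,0.27],[0,0,0]],
    [[0,0,0.35],[0,0,0]],
    [[0,0,0.4],[0,0,0]],
    [[0,0,0.4],[0,0,0]],
    [[0,0,0.4],[0,0,0]]
  ]
}}

```text
time: 7.22
tool_pos: [481.1, 5.3, 15.8]
tcp_rot: [-180.0, -0.0, 99.6]
ft_force: [0.1, 0.1, -7.8]
finger_gap: 10.1
grip_force: 97.5
```

```bash
python3 - <<'E'
from fit import *
w=snapshot("wrist");S=snapshot("scene");st=sense()
print(st["time"],st["tool_pos"],st["tcp_rot"],st["ft_force"],st["wrist_torque"],st["finger_gap"],st["grip_force"])
a=cv2.resize(w["img"][0:400,60:500,::-1],(440,400));b=cv2.resize(S["img"][190:310,220:370,::-1],(500,400),interpolation=cv2.INTER_CUBIC)[:,:360]
cv2.imwrite("pics/l4.png",np.hstack([a,b]))
E
```

```text
7.325 [481.05020849   5.27220508  15.76560434] [-1.79984885e+02 -4.90134643e-03  9.96246802e+01] [ 0.24902436  0.13878019 -8.32401145] [ 0.07025879 -0.02671451 -0.04931712] 9.826986079182351 97.4832808971405
```

View pics/l4.png

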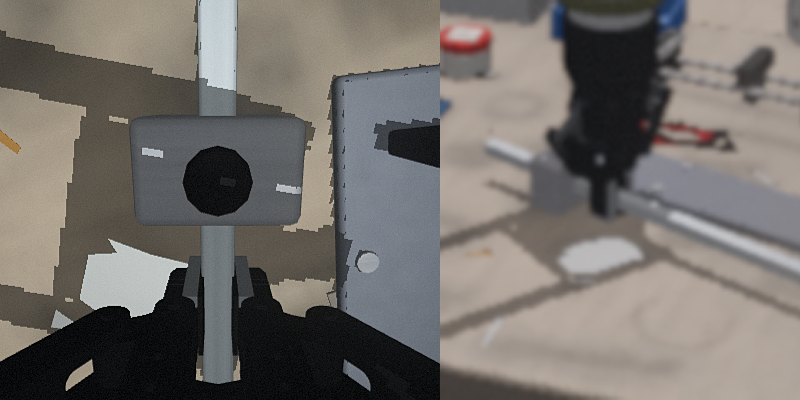

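The weight hangs just ahead of the pads and the arm is off the worktop: 8 N is its full 0.8 kg. I'll check that it's level against a projected model before carrying it.

```bash
cat > lev.py <<'E'
from fit import *
def levelcheck(ax_deg,zc,weight_ahead,grip_xy,n=4):
    """compare outline of weight top (pixels) with predicted one for tilts"""
    d=np.array([np.cos(np.radians(ax_deg)),np.sin(np.radians(ax_deg)),0]);l=np.array([d[1],-d[0],0])
    w=snapshot("wrist");T=[];F=[]
    for i in range(n): s=snapshot("top");st=sense();T.append(st["wrist_torque"]);F.append(st["ft_force"])
    print("t",st["time"],"pos",st["tool_pos"].round(2),st["tcp_rot"].round(2),"torque",np.mean(T,0).round(3),"F",np.mean(F,0).round(2))
    for t in(-4,-2,0,2,4):
        a=np.radians(t);e=d*np.cos(a)+[0,0,np.sin(a)];up=-d*np.sin(a)+[0,0,np.cos(a)]
        o=np.array([*grip_xy,zc])+e*weight_ahead
        c=[proj(w,o+e*i*16+l*j*25+up*22) for i,j in((1,-1),(1,1),(-1,1),(-1,-1))]
        print(t,np.round(c,0).tolist())
    return w
E
python3 - <<'E'
from lev import *
w=levelcheck(99.73,22+11.2,51,(481.05,5.27))
cv2.imwrite("pics/w5.png",w["img"][...,::-1]);g=w["img"].mean(axis=2)
print(g[105:130,300:320].mean(1).round(0),g[215:235,210:230].mean(1).round(0))
for r in(130,210): print(r,g[r-2:r+2,180:205].mean(0).round(0),g[r-2:r+2,350:375].mean(0).round(0))
E
```

```text
t 7.575 pos [481.13   5.27  15.85] [-179.99   -0.     99.63] torque [-0.003  0.004  0.013] F [ 0.18  0.02 -7.89]
-4 [[190.0, 109.0], [366.0, 109.0], [361.0, 219.0], [196.0, 219.0]]
-2 [[189.0, 112.0], [368.0, 111.0], [362.0, 222.0], [195.0, 222.0]]
0 [[187.0, 115.0], [370.0, 114.0], [363.0, 226.0], [194.0, 226.0]]
2 [[185.0, 118.0], [372.0, 117.0], [364.0, 230.0], [194.0, 230.0]]
4 [[183.0, 122.0], [374.0, 121.0], [364.0, 234.0], [193.0, 234.0]]
[73. 71. 72. 70. 71. 71. 70. 71. 70. 67. 65. 66. 71. 77. 83. 88. 89. 91.
 92. 92. 93. 96. 96. 98. 97.] [91. 89. 90. 90. 88. 85. 83. 81. 81. 76. 68. 82. 84. 81. 82. 82. 82. 82.
 82. 81.]
130 [79. 80. 81. 80. 82. 80. 78. 82. 85. 60. 72. 81. 80. 81. 85. 89. 91. 95.
 94. 93. 93. 94. 94. 95. 94.] [ 99.  98.  99.  99.  98. 102. 101.  99.  99.  96.  94.  92.  90.  90.
  89.  68.  81.  79.  83.  83.  80.  78.  81.  78.  71.]
210 [79. 81. 82. 83. 82. 80. 83. 80. 79. 81. 79. 79. 82. 79. 65. 70. 80. 80.
 84. 85. 85. 88. 92. 91. 90.] [ 93.  95.  95.  93.  93.  92.  88.  89.  87.  83.  58. 168. 166. 160.
 161. 162. 161. 160. 161. 161. 159. 159. 158. 160. 160.]
```

The weight outline matches the level prediction (rows 116 and 225 against 115 and 226), and the torque is about 0, so the arm is level and balanced. Now I'll lift straight up, then move across.

Call:
{"fn": "send_rows", "kwargs": {
  "steps": [
    [[0,0,0.1],[0,0,0]],
    [[0,0,0.35],[0,0,0]],
    [[0,0,0.75],[0,0,0]],
    [[0,0,1.25],[0,0,0]],
    [[0,0,1.8],[0,0,0]],
    [[0,0,2.35],[0,0,0]],
    [[0,0,2.85],[0,0,0]],
    [[0,0,3.25],[0,0,0]],
    [[0,0,3.47],[0,0,0]],
    [[0,0,3.55],[0,0,0]]
  ]
}}

```text
time: 8.82
tool_pos: [481.2, 5.2, 122.6]
tcp_rot: [180.0, 0.0, 99.6]
ft_force: [-0.2, -1.5, -7.5]
finger_gap: 9.8
grip_force: 97.7
```

Call:
{"fn": "send_rows", "kwargs": {
  "steps": [
    [[0.1,-0.04,0],[0,0,0.003]],
    [[0.35,-0.15,0],[0,0,0.011]],
    [[0.75,-0.33,0],[0,0,0.024]],
    [[1.25,-0.55,0],[0,0,0.04]],
    [[1.8,-0.8,0],[0,0,0.057]],
    [[2.3,-1.02,0],[0,0,0.073]],
    [[2.8,-1.24,0],[0,0,0.089]],
    [[3.2,-1.42,0],[0,0,0.102]],
    [[3.4,-1.51,0],[0,0,0.108]],
    [[3.47,-1.54,0],[0,0,0.111]]
  ]
}}

```text
time: 10.07
tool_pos: [585.4, -41.1, 122.1]
tcp_rot: [-180.0, -0.0, 106.0]
ft_force: [-0.5, -0.1, -7.9]
finger_gap: 10.0
grip_force: 97.9
```

Call:
{"fn": "send_rows", "kwargs": {
  "steps": [
    [[0,0,0],[0,0,0]],
    [[0,0,0],[0,0,0]],
    [[0,0,0],[0,0,0]],
    [[0,0,0],[0,0,0]]
  ]
}}

```text
time: 10.58
tool_pos: [585.2, -40.9, 122.5]
tcp_rot: [180.0, 0.0, 106.0]
ft_force: [-0.3, -0.5, -8.1]
finger_gap: 10.0
grip_force: 97.9
```

```bash
cat > look.py <<'E'
import sys
from lev import *
k=sys.argv[1]
w=snapshot("wrist");T=snapshot("top");S=snapshot("scene")
for n,s in(("w",w),("t",T),("s",S)): cv2.imwrite(f"pics/{n}{k}.png",s["img"][...,::-1])
for i in range(3): snapshot("top")
st=sense();print({a:np.round(st[a],2) for a in("time","tool_pos","tcp_rot","ft_force","wrist_torque","finger_gap","grip_force")})
a=cv2.resize(T["img"][160:260,240:420,::-1],(800,444),interpolation=cv2.INTER_CUBIC)
b=cv2.resize(S["img"][150:310,200:420,::-1],(800,582),interpolation=cv2.INTER_CUBIC)
cv2.imwrite(f"pics/tc{k}.png",a);cv2.imwrite(f"pics/sc{k}.png",b)
E
python3 look.py 6
```

```text
{'time': np.float64(10.88), 'tool_pos': array([585.27, -40.95, 122.41]), 'tcp_rot': array([180.  ,  -0.  , 105.98]), 'ft_force': array([ 0.37,  0.51, -7.38]), 'wrist_torque': array([ 0.05,  0.01, -0.01]), 'finger_gap': np.float64(10.13), 'grip_force': np.float64(97.92)}
```

View pics/sc6.png

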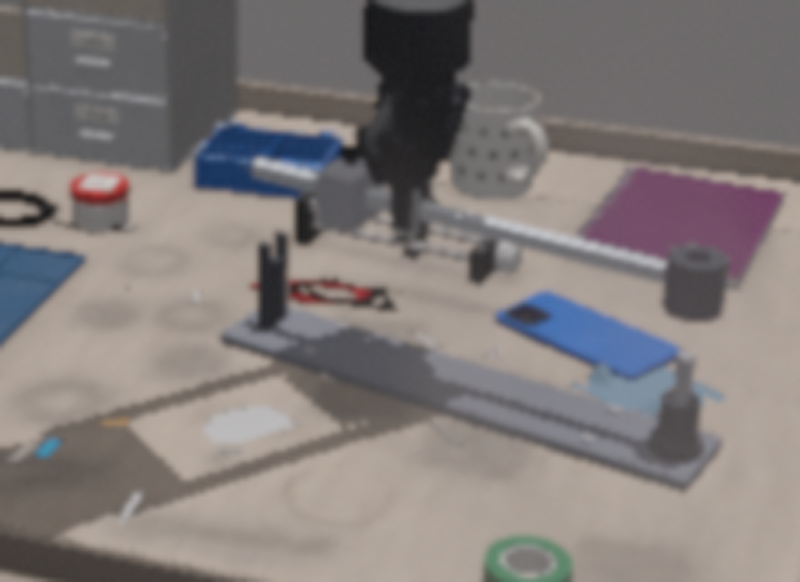

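The arm is level over the stand, with the hub at (696,283) above the post at (684,370) and the far bar end over the fork. I'll check for sub-centimetre offsets numerically, then use the last picture for overlays.

```bash
python3 - <<'E'
from lev import *
T=snapshot("top");S=snapshot("scene");st=sense();tp=st["tool_pos"];a=np.radians(st["tcp_rot"][2]);e=np.array([np.cos(a),np.sin(a)])
zb=22+tp[2]-4.6;hub=tp[:2]-215.2*e;print("zb",zb,"hub",hub,"post 644.5,-247.5")
for thr in(140,160,180):
  for nm,p0,p1 in(("hub side",hub+25*e,tp[:2]-50*e),("tip side",tp[:2]+75*e,tp[:2]+130*e)):
    try:
        p,d,n,sd,wd=barline(T,p0,p1,zb+6,thr);l=np.array([d[1],-d[0]])
        print(thr,nm,"ang",np.degrees(np.arctan2(d[1],d[0])).round(2),"lateral of hub axis",((hub-p)@l).round(1),n,sd.round(2),wd)
    except Exception as x: print(thr,nm,x)
for nm,z in(("hub_foot",zb-22),("bar_mid",zb),("weight_mid",zb),("bar_tip",zb),("post_tip",85),("fork_top",85)):
    for c,s in(("top",T),("scene",S)):
        for q in finder.pinpoint(nm,c)[:1]: print(nm,c,round(q["confidence"],2),np.round(np.array(q["at"])*[560,420],1),np.round(atz(s,q["at"],z),1)[:2])
def circ(im,s,xy,z,r,col,crop,k):
    pts=np.array([proj(s,[xy[0]+r*np.cos(t),xy[1]+r*np.sin(t),z]) for t in np.linspace(0,6.3,30)])
    cv2.polylines(im,[np.int32(np.round(((pts-crop)+.5)*k-.5))],False,col,1,cv2.LINE_AA)
def pan(s,c,k,w,h,items):
    im=cv2.resize(np.ascontiguousarray(s["img"][c[1]:c[1]+h//k,c[0]:c[0]+w//k,::-1]),(w,h),interpolation=cv2.INTER_CUBIC)
    for it in items: circ(im,s,*it,np.array(c),k)
    return im
P=np.array([644.5,-247.5]);Fk=np.array([552.7,74.]);tip=hub+335*e
R=(0,0,255);G=(0,255,0);Y=(0,255,255)
hubT=[(hub,zb+18,20,R),(hub,zb+18,8,R)]
hs=[(hub,zb+18,20,R),(hub,zb-22,20,R),(hub,zb+18,8,R),(P,85,6.5,G),(P,50,14,G)]
fs=[(Fk,85,8,G),(tip,zb,6,R)]
cen=lambda s,xy,z,k:[int(v-o/k/2) for v,o in zip(proj(s,[*xy,z]),(400,300))]
a1=pan(T,cen(T,hub,zb,8),8,400,296,hubT+[(P,85,6.5,G)]);a2=pan(S,cen(S,hub,100,6),6,396,294,hs)
b1=pan(T,cen(T,Fk,zb,6),6,396,294,fs);b2=pan(S,cen(S,Fk,110,6),6,396,294,fs)
f=lambda x:cv2.resize(x,(400,300)) if x.shape!=(300,400,3) else x
cv2.imwrite("pics/cmp7.png",np.vstack([np.hstack([f(a1),f(a2)]),np.hstack([f(b1),f(b2)])]))
print(st["time"],st["tool_pos"])
E
```

```text
zb 139.751922514116 hub [ 644.50095569 -247.84324739] post 644.5,-247.5
140 hub side ang 106.22 lateral of hub axis -0.3 22 0.3 11.568181818181818
140 tip side ang 106.63 lateral of hub axis -3.6 27 0.4 11.88888888888889
160 hub side ang 105.99 lateral of hub axis -0.0 22 0.3 9.909090909090908
160 tip side ang 105.88 lateral of hub axis 0.9 26 0.43 10.307692307692308
180 hub side ang 105.99 lateral of hub axis 0.2 21 0.31 7.809523809523809
180 tip side ang 105.56 lateral of hub axis 2.9 25 0.32 8.24
hub_foot top 0.96 [394.3 181.7] [ 646.3 -250.5]
hub_foot scene 0.57 [391.1 233.7] [ 651.4 -244.7]
bar_mid scene 0.91 [325.8 211.7] [587.8 -84.9]
weight_mid top 0.47 [298.3 212.2] [568.4  -2.5]
weight_mid scene 0.59 [297.7 203. ] [571.    2.8]
bar_tip top 0.9 [265.7 218.7] [553.8  78.9]
post_tip top 0.77 [389.1 187. ] [ 640.6 -243.8]
post_tip scene 0.63 [389.3 250.9] [ 628.7 -260.7]
fork_top top 0.72 [263.4 223.1] [552.   87.7]
fork_top scene 0.66 [277.9 212.4] [570.   82.3]
10.975 [585.23984742 -40.96366636 122.35192251]
```

View pics/cmp7.png

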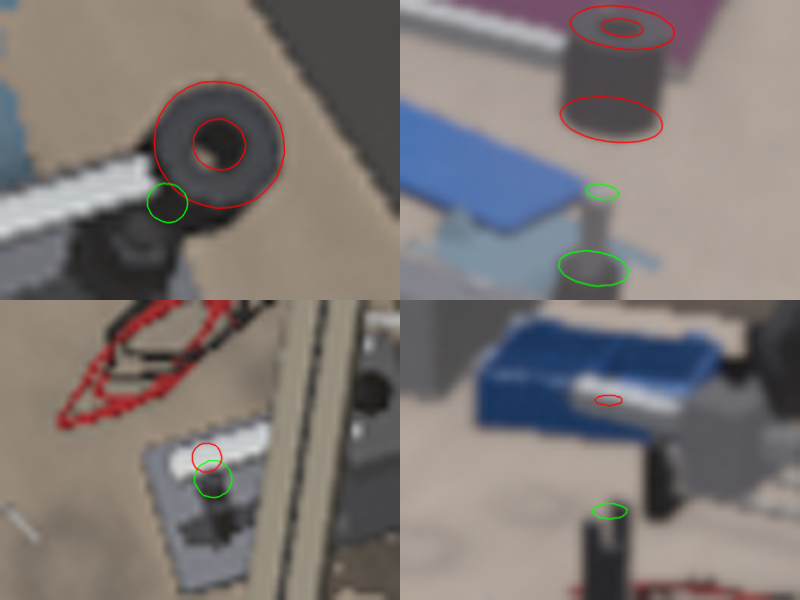

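The overlays agree within about 2 mm. The hub (218,145) and bar tip (207,457) match the level prediction. In the scene panel the pin is at column 597, about 1.5 mm left of the mark at 602, which means (-0.6,+1) mm. I'll make that small correction, settle and hand in.

Call:
{"fn": "send_rows", "kwargs": {
  "steps": [
    [[-0.01,0.02,0],[0,0,0]],
    [[-0.02,0.035,0],[0,0,0]],
    [[-0.02,0.035,0],[0,0,0]],
    [[-0.02,0.035,0],[0,0,0]],
    [[-0.02,0.035,0],[0,0,0]],
    [[-0.02,0.035,0],[0,0,0]]
  ]
}}

```text
time: 12.32
tool_pos: [584.7, -39.9, 122.4]
tcp_rot: [-180.0, 0.0, 106.0]
ft_force: [0.3, 0.8, -8.3]
finger_gap: 9.7
grip_force: 97.9
```

```bash
python3 - <<'E'
from lev import *
st=sense();tp=st["tool_pos"]
w=levelcheck(st["tcp_rot"][2],tp[2]+17.4,51,tp[:2],3);g=w["img"].mean(axis=2)
for q in finder.trace("weight_mid","wrist")[:1]: print(np.round(np.array(q["box"])*[560,420,560,420]))
print(st["finger_gap"],st["grip_force"])
print(order.hand_in())
E
```

```text
t 12.525 pos [584.65 -39.9  122.37] [-180.     -0.    105.98] torque [-0.01   0.019 -0.02 ] F [ 0.14 -0.05 -8.06]
-4 [[191.0, 109.0], [367.0, 109.0], [361.0, 219.0], [196.0, 219.0]]
-2 [[189.0, 112.0], [368.0, 112.0], [362.0, 222.0], [195.0, 222.0]]
0 [[187.0, 115.0], [370.0, 115.0], [363.0, 226.0], [195.0, 226.0]]
2 [[186.0, 118.0], [372.0, 118.0], [364.0, 230.0], [194.0, 230.0]]
4 [[184.0, 122.0], [374.0, 122.0], [365.0, 234.0], [193.0, 234.0]]
[187. 118. 177. 108.]
9.694881472380686 97.91673302650452
the job is handed in; nothing more can be done
None
```

I handed the job in at 12.5 s with the swing arm gripped at its balance point and held level about 3 cm above the stand, the hub's bore over the post to within about 2 mm by my measurements and the far end over the fork; no verdict came back.

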